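Roll the long sleeve up the rack to its stop and hold it there

ROBOT

A 6-joint arm with a two-finger parallel gripper is mounted at the origin on a cart in front of the work surface, level with it; the furniture and walls round the work are solid. World frame = base frame: x ahead of the robot, y to its left, z up, the work surface at z = 0. Lengths are in m, angles in rad, forces in N, time in s.
With the tool pointing down it reaches from about 0.35 to 1 m from the base axis. Payload 7.1 kg.
Tool frame: the origin (TCP) lies midway between the tips of the shut fingers; the grasp point (between the pads) lies 19 mm behind it; z points along the fingers, y is the line along which they close (so a half turn about z gives the same grasp; the last joint's range is limited). The gripper opens to 85 mm and grips with 20 to 120 N. Pads are 22 mm wide; open, the fingers measure 114 mm over their backs; the gripper's body (76 mm by 85 mm) begins 54 mm behind the grasp point. The pads swing forward as they close: fully open they stand 13 mm farther back than shut.
Start: joints at [1.258, 0.423, 1.63, -0, 1.089, -0.019], TCP at [0.181, 0.598, 0.231] pointing down, gripper open.
Joint ranges: [-3, 3], [-0.9, 2.11], [0.09, 2.58], [-1.31, 4.45], [0.11, 2.69], [-2.54, 2.54]. Speed limits (rad/s): [2.39, 2.39, 3.01, 3.14, 3.14, 3.14].

INTERFACE

Orientations are given as a unit quaternion [x, y, z, w].
In Python, from station import robot gives the robot as it stands.
- The arm moves only by the tool servo_tool, never from a script. Its argument "plan" is a list that holds one entry, the list of rows, each a list of 4 numbers: the shift along the world's x, y, z in mm, then the turn about the world's z in degrees. In form: [[[tx, ty, tz, yaw], ...]]. A call has 1 to 8 rows; each row shifts and turns the commanded pose from where the row before left it; what a row does not reach is not made up. A row lasts 1/10 s, in which the tool goes at most 50 mm and 8.59 degrees, less where a joint would pass 70% of its speed; a pose out of reach is approached as far as the arm can. A call is refused whole if a number of a shift passes 50 or a number of a turn 8.59, either way. A call with a gripper value outside its range is refused whole. "fingers" is the closure, from 0 (fully open) to 1 (shut), set as the call begins (left out, the last holds). The fingers move at their own pace and stop on an object; "grip_force" is the grip in N (left out, the last holds). Time passes only in rows, so rows that do not move let the fingers close. It gives the time, the measured TCP pose, the force, the opening and the grip force at its end, in the units of the state.
- robot.sense(): the state, without advancing time (a new reading comes with each control period).
- robot.read_camera(name): name is "scene" or "top"; returns a dict with "pixels" (384x512x3 uint8, blue, green, red), "K" (3x3 intrinsics, pixels), "k1" (the pictures are not rectified: a ray, as slopes to the right and down, at radius r is drawn at 1 + k1 r^2 times it, then the intrinsics apply), "position" and "rotation" of the camera in the world. Camera axes: x right, y down, z forward; pixel columns grow to the right and rows downward; lengths in m; the calibration is good to about 2 mm. A picture is of the moment at which its call begins. There is no depth.
- robot.finish_job(): hands the job in; it is judged then, once.
The state is a dict: "clock": time; "joints": joint angles; "joint_velocities": joint speeds; "effort": joint torques, N m; "tcp_pos": TCP position; "tcp_rot": TCP orientation; "wrist_force": force on the tool from outside, world axes, zero at the start; "moment": the same for the moment, N m; "width": opening from 0.0 (shut) to 1.0 (fully open); "grasp_force": force on a finger pad.
Only numpy, scipy, OpenCV 4.12 (cv2) and the standard library are available. Lean on these libraries where they do the work, as an engineer would, in place of code of your own. Each camera call takes 0.05 s, during which the arm holds its last target. There are 200 camera calls.

TASK

Two steel bearing sleeves lie at the low end of the two-lane sloping rack. With the fingertips behind it, slowly and gently push the longer sleeve up its lane until it is fully against the stop at the top, without gripping or lifting it and without letting it get away and roll back, and finish while still holding it there with the fingers. Leave the shorter sleeve and the things round the rack alone. Keep the arm clear of the hanging air hose.

Things in the scene. Friction and masses are not known exactly. Their poses are not given: they have to be found in the camera images.
- long_sleeve: the longer of two plain steel bearing sleeves (hollow cylinders): 50 mm outside diameter, 64 mm long, about 0.3 kg, loose. Origin at its centre; its y axis is the cylinder's axis, across the lane (x and z turn as it rolls). It starts in either lane, resting on the kerb at the low end, and rolls back down by itself when not held
- short_sleeve: the shorter sleeve: 50 mm outside diameter, 38 mm long, loose, at the low end of the other lane. Origin at its centre
- rack: fixed two-lane metal rack, 200 x 162 mm on the bench, sloping 10 degrees up along its x axis, high end away from the robot (its x is turned 0.15 to 0.5 rad to the left of straight ahead). Origin: centre of its underside, z up. Each lane is 69 mm wide, between a 10 mm wide middle divider and 7 mm wide side rails, all 14 mm above the running surface. Slightly oily, low friction
- rack_slope (a point): point on the running surface at its low end, midway between the lanes, at the inner face of the kerb, 22 mm above the bench. Its x points up the slope along the lanes, y level across them (left, looking uphill), z square out of the surface. Lane centres: y = +39.5 and -39.5 mm. A sleeve's centre is at z = 25 mm, at x = 18 mm on the kerb (start) and 150 mm against the stop
- rack_stop (a point): foot of the stop's face, midway between the lanes, at x = 175 mm of rack_slope: the stop is a plate across the high end of both lanes, 42 mm high, 12 mm thick, square to the slope. The kerb across the low end is 6 mm thick (x = -6 to 0 mm of rack_slope) and only 8 mm high; the fingers fit behind the sleeve above and outside it
- bearing: bystander: ball bearing, 62 mm diameter, 16 mm high, lying loose on the bench to the left of the rack. Origin at the centre of its underside
- worm_shaft: bystander: steel worm shaft, 120 mm long, 24 mm thick, lying loose on the bench in front of the robot, right of the cup. Origin at the middle of its underside. (Beyond it hangs a solid coiled air hose, 80 mm thick, straight down past the bench edge, 0.26 m ahead and 0.19 m right of the robot's base, to about 1.1 m high: raise or draw in the arm to swing past it)
- cup: bystander: empty paper cup, 68 mm diameter, 86 mm high, standing loose on the bench to the right of the rack's low end. Origin at the centre of its underside

How it is judged:
At the end, for the whole second after the job is handed in: the long sleeve lies on the running surface with its centre within 4 mm of its place against the stop, at rest, held by the fingers (contact force over 0.1 N), and the short sleeve is where it was (within 15 mm) (x of long_sleeve in the frame of rack_slope above 0.146 m and z of long_sleeve in the frame of rack_slope between 0.02 and 0.03 m and contact force between the fingers and long_sleeve above 0.1 N and linear speed of long_sleeve below 0.02 m/s and distance of short_sleeve from where it was at the start of the episode below 0.015 m); the arm keeps its last pose, push and grip.
It fails at once if the long sleeve is lifted off its lane (more than 8 mm above the running surface) (z of long_sleeve in the frame of rack_slope above 0.033 m).
It fails at once if the long sleeve gets away from the fingers: it rolls free, up or back, faster than 0.18 m/s (linear speed of long_sleeve above 0.18 m/s and contact force between the fingers and long_sleeve below 0.02 N).
It fails at once if the long sleeve is squeezed or pressed with more than 30 N (contact force between the fingers and long_sleeve above 30 N).
It fails at once if the short sleeve is moved more than 15 mm (distance of short_sleeve from where it was at the start of the episode above 0.015 m).
It fails at once if the bearing, the worm shaft or the cup is moved more than 20 mm (distance of any of bearing, worm_shaft, cup from where it was at the start of the episode above 0.02 m).
It also fails if it takes over 51 s, if anything falls off the work surface, if the arm or the gripper's body presses on something with over 40 N, if the wrist force passes 120 N, or if a joint passes its speed limit or range.

## Working session

There is one attempt and no reset: what is moved stays moved. The work goes in short steps, Python scripts to look and compute and a tool call to move; the robot and the scene stay as the last step left them, time stands still between calls to the robot, and variables do not carry over. Pictures are saved under pics/ and viewed, at most 10 in all, crops included, and the job is handed in when it is done.

Besides the shell and the picture viewer there is one more tool, called after ">>>" by a JSON object that holds its "fn" and its "kwargs", one argument or row to a line. servo_tool: Moves the arm, as the interface text tells. Its arguments: {"type":"object","properties":{"plan":{"type":"array"},"fingers":{"type":"number"},"grip_force":{"type":"number"}},"required":["plan"]}

```bash
mkdir -p pics; ls; cat > h.py <<'E'
import numpy as np, cv2
from station import robot
def ray(c,u,v):
    K=np.array(c["K"]);d=np.array([(u-K[0,2])/K[0,0],(v-K[1,2])/K[1,1]])
    s=d.copy()
    for _ in range(20): s=d/(1+c["k1"]*(s@s))
    r=np.array(c["rotation"])@np.array([s[0],s[1],1]); return np.array(c["position"]),r/np.linalg.norm(r)
def onz(c,u,v,z):
    o,r=ray(c,u,v); return o+r*(z-o[2])/r[2]
def proj(c,p):
    q=np.array(c["rotation"]).T@(np.array(p)-np.array(c["position"]));s=q[:2]/q[2];s=s*(1+c["k1"]*(s@s));K=np.array(c["K"])
    return s[0]*K[0,0]+K[0,2],s[1]*K[1,1]+K[1,2]
E
python3 - <<'E'
from h import *
import pickle
for n in("scene","top"):
    c=robot.read_camera(n);cv2.imwrite(f"pics/{n}0.png",c["pixels"]);pickle.dump(c,open(n+".pkl","wb"))
    print(n,c["K"],c["k1"],c["position"],c["rotation"])
print(robot.sense())
E
```

```text
pics
scene [[387.79224014   0.         256.82401497]
 [  0.         387.79224014 189.26617413]
 [  0.           0.           1.        ]] -0.04971980527391375 [ 0.09627991 -0.22677752  0.73874867] [ 0.87486281 -0.33051472  0.13052937 -0.32914613]
top [[499.96211487   0.         249.12340304]
 [  0.         499.96211487 193.46371722]
 [  0.           0.           1.        ]] 0.007649280413074278 [0.31499588 0.23936596 1.36950631] [ 0.70822405 -0.70200777  0.05793995 -0.04739974]
{'clock': 0.1, 'joints': array([ 1.25803063e+00,  4.23774153e-01,  1.63059492e+00,  1.17773517e-05,
        1.08858007e+00, -1.89889541e-02]), 'joint_velocities': array([-1.47319539e-04, -1.42308399e-03, -1.74979803e-03, -7.60931813e-04,
        9.09855574e-05, -2.31171983e-04]), 'effort': array([ 3.78061704e-04, -5.58426619e+01, -2.82445353e+01, -5.92873607e-05,
        2.99069929e-03, -1.02560230e-05]), 'tcp_pos': array([0.18079935, 0.59777842, 0.23062467]), 'tcp_rot': array([ 1.46363395e-01,  9.89230659e-01, -6.68076407e-04, -1.17134357e-04]), 'wrist_force': array([ 0.17731445, -0.10092822, -1.08930539]), 'moment': array([ 0.02242089, -0.0302002 ,  0.05848835]), 'grasp_force': 0.0, 'width': 1.0000465212493646}
```

View pics/scene0.png

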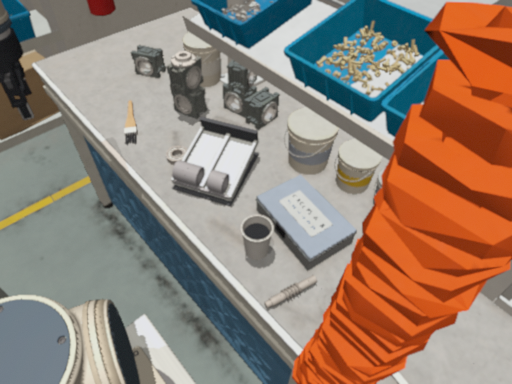

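View pics/top0.png

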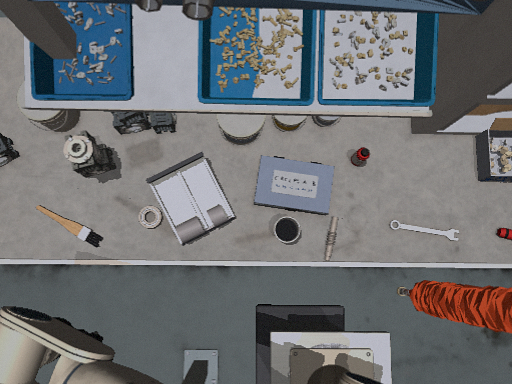

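The scene view shows the rack at about (215,160), with the sleeves at its low end at (188,173) and (217,181). In the top view the rack is at (190,200), with sleeves at about (192,229) and (218,216) and the stop at the upper edge, (175,168).

```bash
sed -i 's/np.array(c\["rotation"\])/RR(c)/g' h.py; cat >> h.py <<'E'
from scipy.spatial.transform import Rotation as Rn
def RR(c): return Rn.from_quat(c["rotation"]).as_matrix()
E
python3 - <<'E'
from h import *
import pickle
t=pickle.load(open("top.pkl","rb"));s=pickle.load(open("scene.pkl","rb"))
print(proj(t,[0,0,0]),onz(t,287,229,.086),onz(t,149,216,.016),onz(t,192,229,.05),onz(t,218,216,.05))
a=cv2.resize(t["pixels"][140:260,130:250],(600,600),interpolation=cv2.INTER_CUBIC)
cv2.imwrite("pics/ct.png",a)
b=cv2.resize(s["pixels"][110:210,160:270],(660,600),interpolation=cv2.INTER_CUBIC)
cv2.imwrite("pics/cs.png",b)
E
```

```text
(np.float64(331.50038476673365), np.float64(391.0199506422986)) [0.41647356 0.12279947 0.086     ] [0.453962   0.49081362 0.016     ] [0.4171006  0.37026151 0.05      ] [0.45214421 0.30237814 0.05      ]
```

View pics/ct.png

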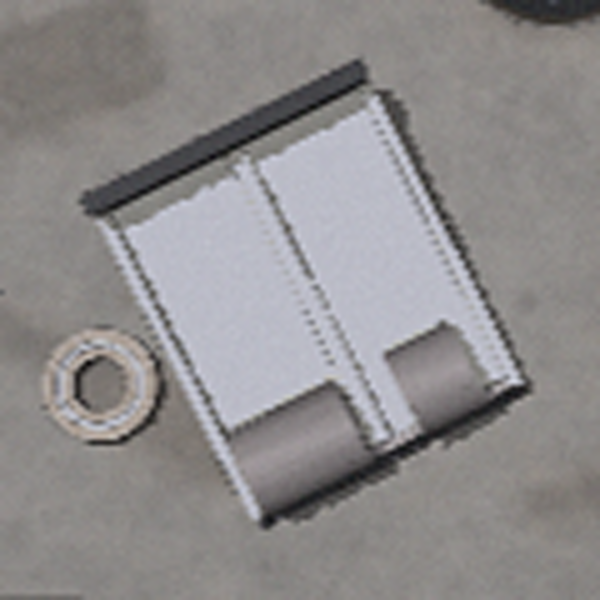

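View pics/cs.png

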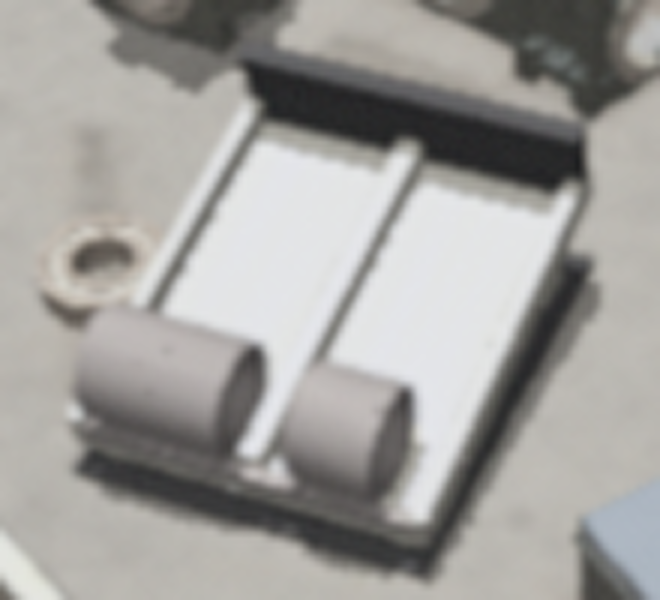

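The long sleeve is in the left lane. In the top crop it spans about (230,430)-(375,450), and the short one in the right lane is at (437,375). The rack's corners are at (258,522), (527,387), (90,214) and (369,78).

```bash
python3 - <<'E'
from h import *
import pickle
t=pickle.load(open("top.pkl","rb"));s=pickle.load(open("scene.pkl","rb"))
f=lambda u,v,z:onz(t,130+(u-2)/5,140+(v-2)/5,z)
A=f(258,522,.034);B=f(527,387,.034);C=f(90,214,.094);D=f(369,78,.094)
print(A,B,C,D,np.linalg.norm(A-B),np.linalg.norm(C-D))
ax=lambda p,q:np.arctan2(-(p-q)[0]*-1, 1) 
for p,q in((A,B),(C,D)):
    d=p-q; print("yaw",np.arctan2(-d[0],d[1]))
th=np.mean([np.arctan2(-(p-q)[0],(p-q)[1]) for p,q in((A,B),(C,D))])
e=np.array([np.cos(th),np.sin(th)]);n=np.array([-e[1],e[0]])
mlo=(A+B)[:2]/2;mhi=(C+D)[:2]/2
print(th,"len",(mhi-mlo)@e,"side",(mhi-mlo)@n, "yaw mid",np.arctan2(*(mhi-mlo)[::-1]))
# low rail top at slope x=-6,z=14 -> horiz -.006*c-.014*s ; stop top front x=175,z=42 -> .175c-.042s
c,si=np.cos(np.radians(10)),np.sin(np.radians(10))
h=lambda x,z:x*c-z*si
print("expect len",h(.175,.042)-h(-.006,.014))
o1=mlo-h(-.006,.014)*e;o2=mhi-h(.175,.042)*e;print(o1,o2)
# scene check: kerb/rail and stop corners projected
o=(o1+o2)/2
def W(x,y,z):return np.array([*(o+h(x,z)*e+y*n),.022+x*si+z*c])
for p in((.175,.081,.042),(.175,-.081,.042),(-.006,-.081,.014),(.018,.0715,.025),(.018,.0075,.025)):
    u,v=proj(s,W(*p));uu,vv=proj(t,W(*p));print(p,W(*p).round(4),"cs",(u-160)*6,(v-110)*6,"ct",(uu-130)*5,(vv-140)*5)
E
```

```text
[0.3782541  0.39948174 0.034     ] [0.45153556 0.25755727 0.034     ] [0.5329526 0.4831716 0.094    ] [0.60635097 0.34097478 0.094     ] 0.15972704213677807 0.16002267660683514
yaw 0.4766350479211092
yaw 0.47650331453325434
0.4765691812271818 len 0.17584186252220088 side 0.0032514567056639698 yaw mid 0.49505787423154435
expect len 0.17338805432053558
[0.42230547 0.33234531] [0.42299431 0.33636011]
(0.175, 0.081, 0.042) [0.5321 0.482  0.0938] cs 236.7369738198244 50.18816390254452 ct 90.23080117106488 213.63802288111316
(0.175, -0.081, 0.042) [0.6065 0.3381 0.0938] cs 578.9486784407395 138.60634569389936 ct 372.57853851254526 75.9552003348729
(-0.006, -0.081, 0.014) [0.4524 0.2586 0.0347] cs 420.28823873723957 517.662306114175 ct 523.144744835562 383.2412863321854
(0.018, 0.0715, 0.025) [0.4017 0.404  0.0497] cs 102.45889907629913 353.7515528713292 ct 245.04143656893405 473.64998087751803
(0.018, 0.0075, 0.025) [0.4311 0.3472 0.0497] cs 241.08172574390528 395.0892610605885 ct 354.51149822120897 418.9267882757136
```

```bash
cat >> h.py <<'E'
th=.48;c_,s_=np.cos(np.radians(10)),np.sin(np.radians(10))
o=np.array([.4226,.3344]);e=np.array([np.cos(th),np.sin(th)]);n=np.array([-e[1],e[0]])
def W(x,y,z):return np.array([*(o+(x*c_-z*s_)*e+y*n),.022+x*s_+z*c_])
def lane(p):
    d=np.asarray(p)[:2]-o;a=d@e;zz=p[2]-.022
    return np.array([a*c_+zz*s_,d@n,-a*s_+zz*c_])
E
python3 - <<'E'
from h import *
S=robot.sense();p=S["tcp_pos"]
C=W(.018,.0395,.025);g=C.copy();g[:2]-=.050*e;g[2]-=.012
print("C",C,"goal",g,"delta mm",(g-p)*1e3)
y=Rn.from_quat(S["tcp_rot"]).as_matrix()[:,1];print("turn",np.degrees(th+np.pi/2-np.arctan2(y[1],y[0])))
print("per mm slope",1*c_*e,s_)
E
```

```text
C [0.41623245 0.37561737 0.04974586] goal [0.3718827  0.35252841 0.03774586] delta mm [ 191.08334753 -245.25000899 -192.8788052 ]
turn 44.334453341300176
per mm slope [0.87351948 0.45476371] 0.17364817766693033
```

>>> {"fn": "servo_tool", "kwargs": {
  "plan": [
    [[24,-30.5,-8,5.55],[24,-30.5,-8,5.55],[24,-30.5,-10,5.55],[24,-30.5,-10,5.55],[24,-30.5,-10,5.55],[24,-30.5,-10,5.55],[24,-30.5,-10,5.55],[23,-31.5,-10,5.5]]
  ],
  "fingers": 0.75,
  "grip_force": 20
}}

```text
clock: 0.9
tcp_pos: [0.3727, 0.3519, 0.1548]
tcp_rot: [-0.24, 0.971, -0.0, -0.0]
wrist_force: [0.6, 0.2, 0.6]
width: 0.249
grasp_force: 0.0
```

>>> {"fn": "servo_tool", "kwargs": {
  "plan": [
    [[0,0,0,0],[0,0,0,0],[0,0,0,0],[0,0,0,0]]
  ]
}}

```text
clock: 1.3
tcp_pos: [0.3716, 0.3542, 0.1556]
tcp_rot: [-0.238, 0.971, 0.0, 0.0]
wrist_force: [0.1, 0.4, 0.7]
width: 0.251
grasp_force: 0.0
```

```bash
python3 - <<'E'
from h import *
S=robot.sense();print(S["tcp_pos"],lane(S["tcp_pos"]),S["width"],S["joints"],S["wrist_force"])
y=Rn.from_quat(S["tcp_rot"]).as_matrix()[:,1];print(np.degrees(th+np.pi/2-np.arctan2(y[1],y[0])))
a=robot.read_camera("scene")["pixels"][60:230,110:310]
cv2.imwrite("pics/s1.png",cv2.resize(a,(700,595),interpolation=cv2.INTER_CUBIC))
C=W(.018,.0395,.025);g=C.copy();g[:2]-=.050*e;g[2]-=.012;print((g-S["tcp_pos"])*1e3)
E
```

```text
[0.37156838 0.35420386 0.15561616] [-0.01236883  0.04113126  0.13785836] 0.2510394399552875 [ 7.38244677e-01  3.69106607e-01  1.93118302e+00  1.12391486e-04
  8.40623560e-01 -1.31387734e+00] [0.11821287 0.43071064 0.73207355]
-0.07166739149966327
[   0.3143166    -1.67544935 -117.87029449]
```

View pics/s1.png

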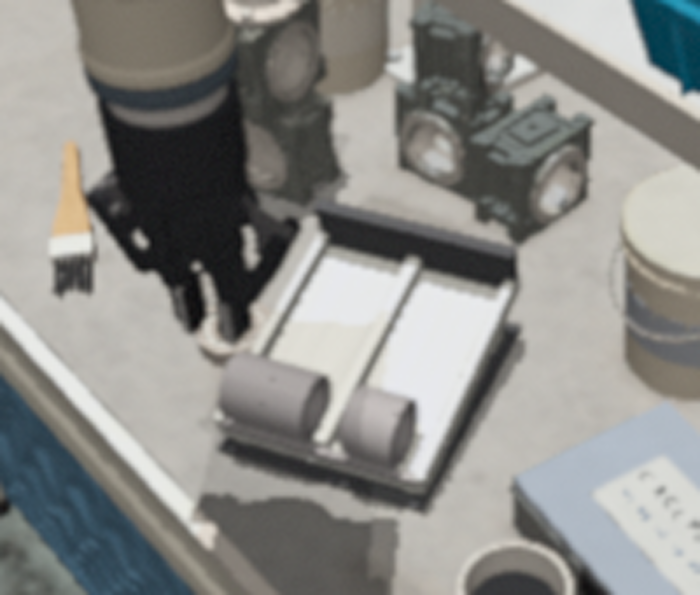

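The fingers hang above and behind the left lane's low end, with the tips at (200-230,330). The sleeves are undisturbed, so I'll descend.

>>> {"fn": "servo_tool", "kwargs": {
  "plan": [
    [[0,-1,-22,0],[0,-1,-22,0],[0,0,-22,0],[0,0,-20,0],[0,0,-16,0],[0,0,-10,0],[0,0,-6,0],[0,0,0,0]]
  ]
}}

```text
clock: 2.15
tcp_pos: [0.3716, 0.3514, 0.037]
tcp_rot: [-0.238, 0.971, -0.0, -0.0]
wrist_force: [-0.1, -0.3, -0.4]
width: 0.247
grasp_force: 0.0
```

```bash
python3 - <<'E'
from h import *
S=robot.sense();print(S["tcp_pos"],lane(S["tcp_pos"]),S["width"],S["wrist_force"])
a=robot.read_camera("scene")["pixels"][90:210,150:290]
cv2.imwrite("pics/s2.png",cv2.resize(a,(700,600),interpolation=cv2.INTER_CUBIC))
E
```

```text
[0.37162146 0.35137432 0.03695451] [-0.03421462  0.03859696  0.02121817] 0.24694548862774074 [-0.14641973 -0.26674409 -0.39489874]
```

View pics/s2.png

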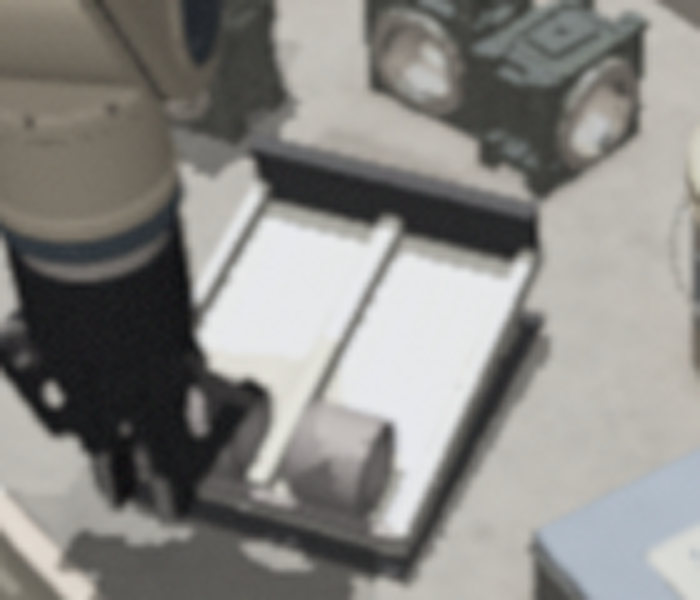

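The fingers are down behind the long sleeve, with the tips at about (140,500) just outside the kerb. Now I'll ease forward.

>>> {"fn": "servo_tool", "kwargs": {
  "plan": [
    [[1.8,0.9,0,0],[1.8,0.9,0,0],[1.8,0.9,0,0],[1.4,0.7,0,0],[1.4,0.7,0,0],[1.4,0.7,0,0],[1.4,0.7,0,0],[1.4,0.7,0,0]]
  ]
}}

```text
clock: 3.0
tcp_pos: [0.3845, 0.3575, 0.0373]
tcp_rot: [-0.238, 0.971, -0.0, -0.0]
wrist_force: [0.2, -0.3, 0.4]
width: 0.247
grasp_force: 0.0
```

>>> {"fn": "servo_tool", "kwargs": {
  "plan": [
    [[1.4,0.7,0.3,0],[1.4,0.7,0.3,0],[1.4,0.7,0.3,0],[1.4,0.7,0.3,0],[1.4,0.7,0.3,0],[1.4,0.7,0.3,0],[1.4,0.7,0.3,0],[1.4,0.7,0.3,0]]
  ]
}}

```text
clock: 3.8
tcp_pos: [0.3956, 0.3631, 0.0397]
tcp_rot: [-0.238, 0.971, -0.0, -0.0]
wrist_force: [-1.2, -0.8, 1.0]
width: 0.25
grasp_force: 1.0
```

```bash
python3 - <<'E'
from h import *
S=robot.sense();print(S["tcp_pos"],lane(S["tcp_pos"]),S["width"],S["wrist_force"],S["grasp_force"])
a=robot.read_camera("scene")["pixels"][90:210,150:290]
cv2.imwrite("pics/s3.png",cv2.resize(a,(700,600),interpolation=cv2.INTER_CUBIC))
E
```

```text
[0.39564345 0.36306982 0.0397328 ] [-0.00742982  0.03787796  0.01931643] 0.24982412840950666 [-1.24650342 -0.78601909  1.00765019] 0.9635752066969872
```

View pics/s3.png

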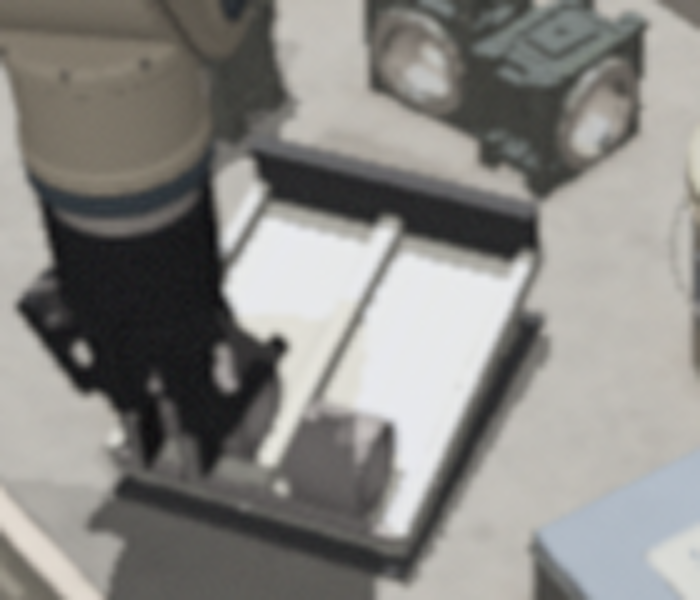

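The fingers are in contact at about 1.5 N, with the tips at (180,460) and the sleeve just off the kerb. I'll continue up the slope at about 3 mm per row.

>>> {"fn": "servo_tool", "kwargs": {
  "plan": [
    [[2,1.1,0.4,0],[2.6,1.4,0.5,0],[2.6,1.4,0.5,0],[2.6,1.4,0.5,0],[2.6,1.4,0.5,0],[2.6,1.4,0.5,0],[2.6,1.4,0.5,0],[2.6,1.4,0.5,0]]
  ]
}}

```text
clock: 4.65
tcp_pos: [0.416, 0.374, 0.0437]
tcp_rot: [-0.238, 0.971, -0.0, -0.0]
wrist_force: [-2.3, -0.7, 1.4]
width: 0.248
grasp_force: 1.0
```

>>> {"fn": "servo_tool", "kwargs": {
  "plan": [
    [[2.6,1.4,0.5,0],[2.6,1.4,0.5,0],[2.6,1.4,0.5,0],[2.6,1.4,0.5,0],[2.6,1.4,0.5,0],[2.6,1.4,0.5,0],[2.6,1.4,0.5,0],[2.6,1.4,0.5,0]]
  ]
}}

```text
clock: 5.45
tcp_pos: [0.4368, 0.3852, 0.0477]
tcp_rot: [-0.238, 0.971, 0.0, 0.0]
wrist_force: [-1.5, -1.9, 0.7]
width: 0.249
grasp_force: 1.0
```

```bash
python3 - <<'E'
from h import *
S=robot.sense();p=S["tcp_pos"];print(p,lane(p),S["wrist_force"],S["grasp_force"])
a=robot.read_camera("scene")["pixels"][90:210,150:290]
cv2.imwrite("pics/s4.png",cv2.resize(a,(700,600),interpolation=cv2.INTER_CUBIC))
E
```

```text
[0.43679883 0.3852338  0.04766625] [0.03997722 0.03853259 0.01901313] [-1.48241089 -1.90697883  0.6752755 ] 0.9941260982304811
```

View pics/s4.png

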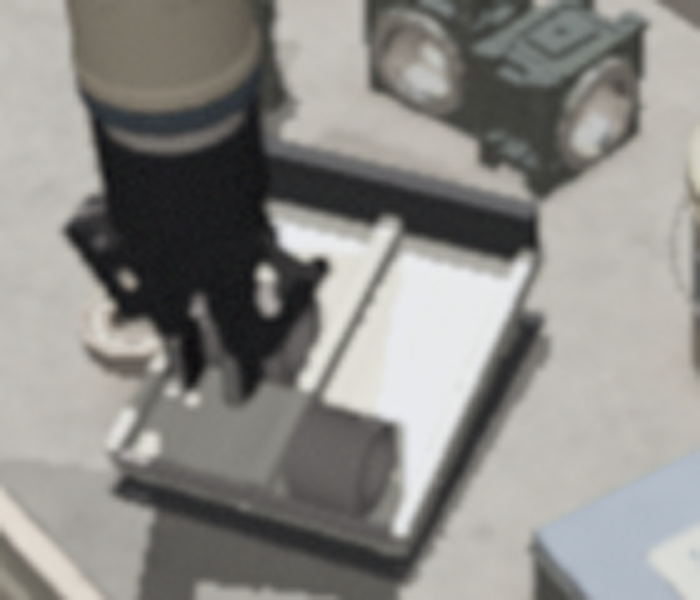

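The sleeve is following the fingers, visible at (300,345), and the short sleeve at (340,460) hasn't moved. Continuing.

>>> {"fn": "servo_tool", "kwargs": {
  "plan": [
    [[2.6,1.4,0.5,0],[2.6,1.4,0.5,0],[2.6,1.4,0.5,0],[2.6,1.4,0.5,0],[2.6,1.4,0.5,0],[2.6,1.4,0.5,0],[2.6,1.4,0.5,0],[2.6,1.4,0.5,0]]
  ]
}}

```text
clock: 6.3
tcp_pos: [0.4576, 0.3964, 0.0516]
tcp_rot: [-0.238, 0.971, -0.0, -0.0]
wrist_force: [-0.8, -0.2, 1.3]
width: 0.248
grasp_force: 1.0
```

>>> {"fn": "servo_tool", "kwargs": {
  "plan": [
    [[2.6,1.4,0.5,0],[2.6,1.4,0.5,0],[2.6,1.4,0.5,0],[2.6,1.4,0.5,0],[2.6,1.4,0.5,0],[2.6,1.4,0.5,0],[2.6,1.4,0.5,0],[2,1.1,0.4,0]]
  ]
}}

```text
clock: 7.1
tcp_pos: [0.4779, 0.4074, 0.0556]
tcp_rot: [-0.238, 0.971, 0.0, 0.0]
wrist_force: [-2.3, -1.0, 1.1]
width: 0.248
grasp_force: 1.0
```

>>> {"fn": "servo_tool", "kwargs": {
  "plan": [
    [[1.8,0.9,0.35,0],[1.8,0.9,0.35,0],[1.8,0.9,0.35,0],[1.8,0.9,0.35,0],[1.8,0.9,0.35,0],[1.8,0.9,0.35,0],[1.3,0.7,0.25,0],[0.9,0.5,0.2,0]]
  ]
}}

```text
clock: 7.9
tcp_pos: [0.4907, 0.4139, 0.0581]
tcp_rot: [-0.238, 0.971, 0.0, 0.0]
wrist_force: [-1.0, -1.6, 1.9]
width: 0.247
grasp_force: 1.0
```

```bash
python3 - <<'E'
from h import *
S=robot.sense();p=S["tcp_pos"];print(p,lane(p),S["wrist_force"],S["grasp_force"])
E
```

```text
[0.49070731 0.41389699 0.05810183] [0.10191442 0.03906288 0.0186885 ] [-0.96513319 -1.56957514  1.85380373] 0.9800686966627836
```

>>> {"fn": "servo_tool", "kwargs": {
  "plan": [
    [[0.9,0.45,0.17,0],[0.9,0.45,0.17,0],[0.9,0.45,0.17,0],[0.9,0.45,0.17,0],[0.9,0.45,0.17,0],[0.9,0.45,0.17,0],[0.9,0.45,0.17,0],[0,0,0,0]]
  ]
}}

```text
clock: 8.7
tcp_pos: [0.4971, 0.4171, 0.0593]
tcp_rot: [-0.238, 0.971, 0.0, 0.0]
wrist_force: [-2.4, -1.1, 0.1]
width: 0.249
grasp_force: 0.6
```

>>> {"fn": "servo_tool", "kwargs": {
  "plan": [
    [[0.4,0.2,0.08,0],[0.4,0.2,0.08,0],[0.4,0.2,0.08,0],[0.4,0.2,0.08,0]]
  ]
}}

```text
clock: 9.1
tcp_pos: [0.4985, 0.4177, 0.0596]
tcp_rot: [-0.238, 0.971, -0.0, -0.0]
wrist_force: [-1.6, -1.1, 0.6]
width: 0.249
grasp_force: 1.0
```

```bash
python3 - <<'E'
from h import *
S=robot.sense();p=S["tcp_pos"];print(p,lane(p),S["wrist_force"],S["grasp_force"])
a=robot.read_camera("scene")["pixels"][90:210,150:290]
cv2.imwrite("pics/s5.png",cv2.resize(a,(700,600),interpolation=cv2.INTER_CUBIC))
E
```

```text
[0.49848451 0.41774997 0.059596  ] [0.11071962 0.03888912 0.01865313] [-1.56202679 -1.06303238  0.56066305] 0.9833717253059149
```

View pics/s5.png

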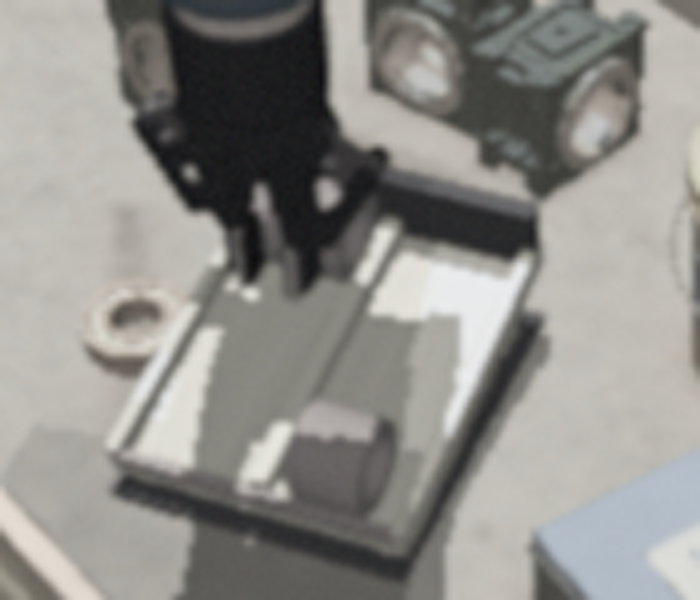

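The sleeve is nearly at the stop, at (350,245). I'll creep forward until the force rises.

>>> {"fn": "servo_tool", "kwargs": {
  "plan": [
    [[0.4,0.2,0.08,0],[0.4,0.2,0.08,0],[0.4,0.2,0.08,0],[0,0,0,0]]
  ]
}}

```text
clock: 9.55
tcp_pos: [0.4997, 0.4183, 0.0598]
tcp_rot: [-0.238, 0.971, -0.0, -0.0]
wrist_force: [-2.3, -1.5, 0.6]
width: 0.249
grasp_force: 1.1
```

>>> {"fn": "servo_tool", "kwargs": {
  "plan": [
    [[0.4,0.2,0.08,0],[0.4,0.2,0.08,0],[0.4,0.2,0.08,0],[0,0,0,0]]
  ]
}}

```text
clock: 9.95
tcp_pos: [0.4999, 0.4183, 0.0598]
tcp_rot: [-0.238, 0.971, -0.0, -0.001]
wrist_force: [-5.1, -2.7, 3.7]
width: 0.255
grasp_force: 3.0
```

The TCP has stalled and the force has risen, so the sleeve is at the stop. One small extra press will confirm it.

>>> {"fn": "servo_tool", "kwargs": {
  "plan": [
    [[0.4,0.2,0,0],[0,0,0,0],[0,0,0,0]]
  ]
}}

```text
clock: 10.25
tcp_pos: [0.4999, 0.4183, 0.0597]
tcp_rot: [-0.238, 0.971, -0.001, -0.002]
wrist_force: [-5.5, -3.6, 2.7]
width: 0.25
grasp_force: 3.6
```

```bash
python3 - <<'E'
from h import *
S=robot.sense();p=S["tcp_pos"];print(p,lane(p),S["wrist_force"],S["grasp_force"])
c=robot.read_camera("scene");print("sleeve right end centre at stop, crop px",[((u-150)*35/7,(v-90)*5) for u,v in [proj(c,W(.150,.0075,.025))]])
a=c["pixels"][110:170,190:260]
cv2.imwrite("pics/s6.png",cv2.resize(a,(700,600),interpolation=cv2.INTER_CUBIC))
E
```

```text
[0.49993218 0.41830897 0.05966783] [0.11225087 0.03871644 0.01845606] [-5.48320871 -3.61920109  2.73135044] 3.5812902823090553
sleeve right end centre at stop, crop px [(np.float64(357.81265242122646), np.float64(230.57752441102977))]
```

View pics/s6.png

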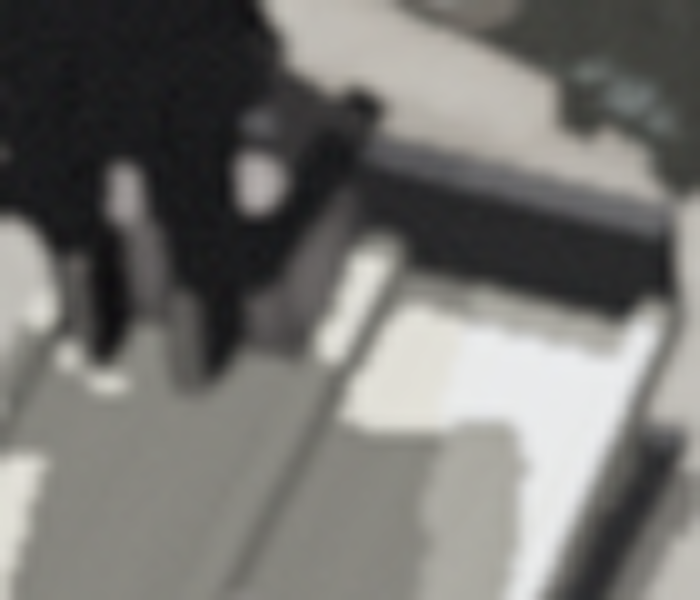

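The sleeve's end at (315,270) sits against the stop with both fingers behind it. The TCP is at 112 mm along the slope, as predicted for contact, holding steadily at about 6.5 N.

```bash
python3 -c "
from station import robot
print(robot.finish_job())"
```

```text
the job is handed in; nothing more can be done
None
```

I pushed the long sleeve up the left lane to the stop and handed the job in at about 10 s, with the fingers still holding it there at about 6.5 N; the short sleeve and the things round the rack were not touched. The verdict was not reported back.

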